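Open the glass of the book copy stand and square up the book

ROBOT

A 6-joint arm with a two-finger parallel gripper is mounted at the origin on the work surface. World frame = base frame: x ahead of the robot, y to its left, z up, the work surface at z = 0. Lengths are in m, angles in rad, forces in N, time in s.
With the tool pointing down it reaches from about 0.425 to 0.95 m from the base axis. Payload 3.5 kg.
Tool frame: the origin (TCP) lies on the centre line of the jaws, within the pads' length; the fingertips stand 8 mm ahead of it and the grasp point (between the pads) lies 11 mm behind it; z points along the fingers, y is the line along which they close (so a half turn about z gives the same grasp; the last joint's range is limited). The gripper opens to 85 mm and grips with 20 to 120 N. Pads are 22 mm wide; open, the fingers measure 114 mm over their backs; the gripper's body (76 mm by 85 mm) begins 54 mm behind the grasp point. The pads swing forward as they close: fully open they stand 13 mm farther back than shut.
Start: joints at [-1.311, 0.286, 1.577, -0, 1.279, -0.15], TCP at [0.269, -0.619, 0.239] pointing down, gripper open.
Joint ranges: [-2.77, 2.77], [-0.9, 2.22], [0.21, 2.48], [-1.53, 4.67], [0.24, 2.81], [-2.84, 2.84]. Speed limits (rad/s): [2.79, 2.79, 3.14, 3.14, 3.14, 3.14].

INTERFACE

Orientations are given as a unit quaternion [x, y, z, w].
In Python, from plant import ctrl gives the robot as it stands. The module is installed in compiled form; this text tells all that it offers.
- The arm moves only by the tool send_rows, never from a script. Its argument "steps" is a list of rows, each a list of 5 numbers: the shift along the tool's x, y, z in m, then the turn about the tool's z in degrees, then the opening, from -1 (shut) to 1 (fully open). A call has 1 to 12 rows; each row is the pose to reach, as a shift and turn from the pose commanded when the call began, along the tool's axes at that moment; what a row does not reach only later rows make up. A row lasts 1/10 s, in which the tool goes at most 50 mm and 8.59 degrees, less where a joint would pass 70% of its speed; a pose out of reach is approached as far as the arm can. A call with a gripper value outside its range is refused whole. The fingers move at their own pace and stop on an object; "squeeze" is the grip in N (left out, the last holds). Time passes only in rows, so rows that repeat a pose let the fingers close. It gives the time, the measured TCP pose, the force, the opening and the grip force at its end, in the units of the state.
- ctrl.get_state(): the state, without advancing time (a new reading comes with each control period).
- ctrl.read_camera(name): name is "scene" or "top" or "wrist"; returns the picture (384x512x3 uint8, red, green, blue); there is no depth.
- ctrl.calibration(name): a dict with "intrinsics" (3x3 intrinsics, pixels), "k1" (the pictures are not rectified: a ray, as slopes to the right and down, at radius r is drawn at 1 + k1 r^2 times it, then the intrinsics apply), "extrinsics" (4x4, takes a point from world to camera coordinates); the wrist camera has in their place "tool_from_camera" (4x4, takes a point from camera to tool coordinates, whose origin is the TCP and whose axes are the flange's). Camera axes: x right, y up, looking along -z (the intrinsics and any distortion apply to the point x, -y, -z); pixel columns grow to the right and rows downward; lengths in m; the calibration is good to about 2 mm. A picture is of the moment at which its call begins: read the wrist's pose just before it. calibration takes no time and is no camera call.
- ctrl.sign_off(): hands the job in; it is judged then, once.
The state is a dict: "time": time; "qpos": joint angles; "dq": joint speeds; "joint_efforts": joint torques, N m; "eef_pos": TCP position; "tcp_rot": TCP orientation; "contact_force": force on the tool from outside, world axes, zero at the start; "wrist_torque": the same for the moment, N m; "opening": opening from 0.0 (shut) to 1.0 (fully open); "finger_force": force on a finger pad.
Only numpy, scipy, OpenCV 4.12 (cv2) and the standard library are available. Lean on these libraries where they do the work, as an engineer would, in place of code of your own. Each camera call takes 0.05 s, during which the arm holds its last target. There are 200 camera calls.

TASK

Open the copy stand at the library desk: take the glass plate by its orange handle, lift it past its balance point and let it down gently onto its stop, so that it rests open by itself; it must not swing freely or bang, and must not be forced against the stop. Then slide the red book across the bed, pressing only lightly, until its spine lies flush and square along the metal guide. Leave the other things on the desk as they are.

Things in the scene. Friction and masses are not known exactly. Their poses are not given: they have to be found in the camera images.
- stand: Grey copy stand fixed on the desk, 320 mm along its x (the hinge direction), y -100 to +220 mm (y points from handle side to hinge side). Origin on the desk surface. Level black bed, top 45 mm above the desk, x -150 to +150, y -100 to +85 mm. An aluminium guide bar along x, 250 mm long, 20 mm high above the bed, ends the bed: its face is at y = +85 mm.
- hinge (a point): Middle of the glass plate's hinge axis, at x 0, y +120, z 95 mm in the stand's frame, with the stand's orientation. The axis runs along the stand's x. The hinge is only lightly damped: let go well short of the stop, the plate bangs.
- plate (a joint): Opening angle of the glass plate, rad: 0 closed (level), grows as the handle rises. Framed glass, 286 mm long, 12 thick, 1.2 kg; closed, its frame spans y -80 to +102 mm of the stand, underside 89 mm above the desk. Below its balance point it falls shut, beyond it falls open; hold with up to 4 N at the handle. It opens until its counterweight sits on the stop, somewhere from 1.25 to 1.77 rad.
- handle (a point): Centre of the orange handle bar: round, 12 mm thick, along the stand's x, 130 mm free between its struts. It lies 250 mm from the hinge axis in the plane of the plate; closed it is 95 mm above the desk. 44 mm are free between bar and frame, so it can be pinched from above at every angle, turning between the pads. The point turns with the plate.
- counterweight: Steel counterweight bar, 1.3 kg, 32 mm thick, 220 mm along the stand's x, clamped on the plate's two cranked tails; origin at its centre, with the plate closed 48 to 52 mm behind the hinge axis and 57 to 63 mm above it: it is clamped a little nearer or farther from day to day, so the balance point differs, between 0.6 and 0.8 rad of opening.
- stop_bracket: Steel bracket under the counterweight's landing place (origin at its underside, stand frame x 0, y 182, z 10 mm). It carries the stop: a screw with a black soft rubber top, 40 mm across, set by hand 22 to 48 mm above the desk. Its setting is not measured; it has to be felt. The handle has four times its leverage: a few newtons too many at the handle press hard here.
- book: Closed red book lying loose and askew on the bed under the glass, 185 mm (its x) by 125 mm (its y), 28 mm thick, 0.25 to 0.5 kg. Origin at the centre of its underside. Its spine is the +y side, facing the guide; flush, its centre is 62.5 mm from the guide's face. It slides with a push of 1 to 5 N. With one corner at the guide it may jam: push its other, lagging end.
- flask: Steel flask standing on the desk, 66 mm diameter, 190 mm high; origin at the centre of its underside. To be left alone.
- phone: White phone lying on the desk, 150 by 72 by 9 mm; origin at the centre of its underside. To be left alone.
- lower_book: Blue book on the desk, 200 by 140 by 22 mm, beneath the green one; origin at the centre of its underside. To be left alone.
- upper_book: Green book lying on the blue one, 185 by 130 by 16 mm; origin at the centre of its underside. To be left alone.

How it is judged:
On the way:
1. the glass plate rests open on its stop by itself, untouched by the robot (value of joint plate above 1.15 rad and velocity of joint plate between -0.05 and 0.05 rad/s and contact force between plate and stop_bracket above 1 N and contact force between each of the arm, the fingers and plate below 0.1 N), for 0.4 s.
At the end, for the whole second after the job is handed in: The glass plate stands open at rest on its stop (beyond 1.15 rad), and the red book lies flat and still on the bed with its spine along the guide: gap at most 2.5 mm at its middle, square to within 0.02 rad. Nothing is held (value of joint plate above 1.15 rad and velocity of joint plate between -0.05 and 0.05 rad/s and contact force between plate and stop_bracket above 1 N and y of book in the frame of stand between 0.02 and 0.025 m and z of book in the frame of stand below 0.048 m and angle between the x axis of book and the x axis of stand, either way round below 0.02 rad and linear speed of book below 0.01 m/s); the robot touches nothing.
It fails at once if the glass plate swings freely: faster than 0.8 rad/s either way while the fingers do not hold it ((velocity of joint plate above 0.8 rad/s or velocity of joint plate below -0.8 rad/s) and contact force between the fingers and plate below 0.1 N).
It fails at once if the counterweight is banged or forced onto its stop (over 50 N there) (contact force between plate and stop_bracket above 50 N).
It fails at once if the book is pressed hard (over 40 N) by the fingers (contact force between the fingers and book above 40 N).
It fails at once if a bystander is moved more than 20 mm (distance of any of flask, phone, lower_book, upper_book from where it was at the start of the episode above 0.02 m).
It also fails if it takes over 72 s, if anything falls off the work surface, if the arm or the gripper's body presses on something with over 40 N, if the wrist force passes 120 N, or if a joint passes its speed limit or range.

## Working session

There is one attempt and no reset: what is moved stays moved. The work goes in short steps, Python scripts to look and compute and a tool call to move; the robot and the scene stay as the last step left them, time stands still between calls to the robot, and variables do not carry over. Pictures are saved under pics/ and viewed, at most 10 in all, crops included, and the job is handed in when it is done.

Besides the shell and the picture viewer there is one more tool, called by a JSON object that holds its "fn" and its "kwargs". send_rows: Moves the arm, as the interface text tells. Its arguments: {"type":"object","properties":{"steps":{"type":"array","items":{"type":"array","items":{"type":"number"}}},"squeeze":{"type":"number"}},"required":["steps"]}

```bash
mkdir -p pics; cat > h.py <<'E'
import numpy as np, cv2
from plant import ctrl
def save(n,f):
    im=ctrl.read_camera(n); cv2.imwrite('pics/'+f,im[:,:,::-1]); return im
def ray(name,uv,st=None):
    c=ctrl.calibration(name);K=np.array(c['intrinsics']);k=c['k1']
    p=cv2.undistortPoints(np.array([[uv]],float),K,np.array([k,0,0,0,0.]))[0,0]
    d=np.array([p[0],-p[1],-1.])
    if 'extrinsics' in c:
        T=np.linalg.inv(np.array(c['extrinsics']))
    else:
        from scipy.spatial.transform import Rotation as R
        T=np.eye(4);T[:3,:3]=R.from_quat(st['tcp_rot']).as_matrix();T[:3,3]=st['eef_pos'];T=T@np.array(c['tool_from_camera'])
    return T[:3,3],T[:3,:3]@d
def onz(name,uv,z,st=None):
    o,d=ray(name,uv,st);return o+d*(z-o[2])/d[2]
def proj(name,P,st=None):
    c=ctrl.calibration(name);K=np.array(c['intrinsics'])
    if 'extrinsics' in c: E=np.array(c['extrinsics'])
    else:
        from scipy.spatial.transform import Rotation as R
        T=np.eye(4);T[:3,:3]=R.from_quat(st['tcp_rot']).as_matrix();T[:3,3]=st['eef_pos'];E=np.linalg.inv(T@np.array(c['tool_from_camera']))
    p=E@np.append(P,1);x,y=p[0]/-p[2],-p[1]/-p[2];s=1+c['k1']*(x*x+y*y)
    return (K@[x*s,y*s,1])[:2]
E
python3 - <<'E'
from h import *
print(ctrl.get_state())
a=save('top','top1.png');b=save('scene','sc1.png')
cv2.imwrite('pics/both.png',cv2.resize(np.hstack([a,b])[:,:,::-1],(800,300)))
for n,im in(('top',a),('scene',b)):
    h=cv2.cvtColor(im,cv2.COLOR_RGB2HSV)
    m=cv2.inRange(h,(8,150,120),(20,255,255))
    k,l,s,c=cv2.connectedComponentsWithStats(m)
    for i in range(1,k):
        if s[i,4]>20:print(n,s[i],c[i])
E
```

```text
{'time': 0.0, 'qpos': array([-1.31100452e+00,  2.87180337e-01,  1.57818286e+00, -3.11276846e-05,
        1.27853952e+00, -1.50013938e-01]), 'dq': array([-0.00034246,  0.00067246,  0.00032417,  0.00031742,  0.00272831,
        0.00105471]), 'joint_efforts': array([-2.42718088e-04, -4.05981266e+01, -2.92622977e+01, -1.94517902e-04,
        5.89362782e-03,  3.44813820e-06]), 'eef_pos': array([ 0.26878986, -0.61849035,  0.23793417]), 'tcp_rot': array([ 9.79079183e-01,  2.03476335e-01, -7.82429993e-05, -1.15247710e-03]), 'contact_force': array([0.27524121, 0.09718284, 0.73242173]), 'wrist_torque': array([-0.02286079, -0.02925957,  0.01016187]), 'finger_force': 0.0, 'opening': 0.9948567802329265}
top [318 161  14  53 193] [324.33678756 187.38860104]
scene [91  0 18 11 43] [98.90697674  5.18604651]
scene [186 153  33  28 109] [201.96330275 167.19266055]
```

View pics/top1.png

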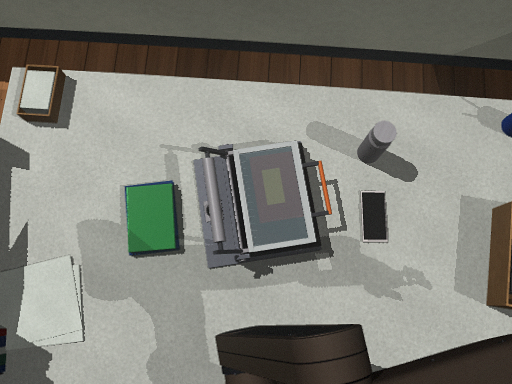

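View pics/sc1.png

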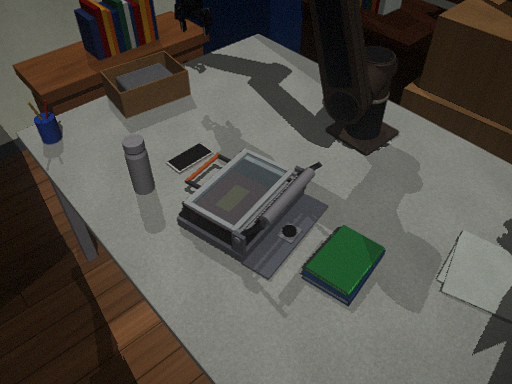

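The top view shows the orange handle at (324,187), hinge on the left, flask at (376,142), phone at (373,217), and books at (152,218).

```bash
python3 - <<'E'
from h import *
im=cv2.imread('pics/top1.png')
m=cv2.inRange(cv2.cvtColor(im,cv2.COLOR_BGR2HSV),(8,150,120),(20,255,255))
ys,xs=np.nonzero(m)
P=np.array([onz('top',(x,y),.1)[:2] for x,y in zip(xs,ys)])
c=P.mean(0);u,s,vt=np.linalg.svd(P-c);d=vt[0];d*=np.sign(d@[1,0]) or 1
t=(P-c)@d;mid=c+d*(t.min()+t.max())/2
print('handle mean',c,'mid',mid,'dir',d,np.ptp(t),np.degrees(np.arctan2(d[1],d[0])))
im=cv2.imread('pics/sc1.png')
ys,xs=np.nonzero(cv2.inRange(cv2.cvtColor(im,cv2.COLOR_BGR2HSV)[140:],(8,150,120),(20,255,255)))
Q=np.array([onz('scene',(x,y+140),.1)[:2] for x,y in zip(xs,ys)]);print('scene',Q.mean(0))
for n,z,pts in (('top',.101,[(233,150),(302,142),(318,240),(245,251)]),('top',.19,[(382,132)]),('top',.01,[(361,191),(385,191),(387,241),(361,241)]),('top',0,[(194,160),(210,267)])):
    for p in pts: print(n,p,onz(n,p,z).round(3))
print(ctrl.calibration('wrist'))
E
```

```text
handle mean [ 0.60969117 -0.10877967] mid [0.70762949 0.3108188 ] dir [0.22730007 0.97382477] 0.9905069667208845 76.86183226307124
scene [ 0.61375291 -0.13063015]
top (233, 150) [0.691 0.119 0.101]
top (302, 142) [ 0.728 -0.07   0.101]
top (318, 240) [ 0.459 -0.125  0.101]
top (245, 251) [0.416 0.065 0.101]
top (382, 132) [ 0.741 -0.269  0.19 ]
top (361, 191) [ 0.622 -0.257  0.01 ]
top (385, 191) [ 0.628 -0.327  0.01 ]
top (387, 241) [ 0.482 -0.334  0.01 ]
top (361, 241) [ 0.477 -0.26   0.01 ]
top (194, 160) [0.684 0.238 0.   ]
top (210, 267) [0.374 0.162 0.   ]
{'intrinsics': array([[314.9574867 ,   0.        , 263.58297644],
       [  0.        , 314.9574867 , 188.58843911],
       [  0.        ,   0.        ,   1.        ]]), 'k1': -0.03575113459441149, 'tool_from_camera': array([[-1.95071680e-04,  9.58472495e-01,  2.85184919e-01,
         7.35267343e-02],
       [ 9.99999459e-01,  4.78422167e-04, -9.23901986e-04,
        -5.68261939e-04],
       [-1.02197343e-03,  2.85184585e-01, -9.58472070e-01,
        -1.35304717e-01],
       [ 0.00000000e+00,  0.00000000e+00,  0.00000000e+00,
         1.00000000e+00]])}
```

```bash
python3 - <<'E'
from h import *
im=cv2.imread('pics/top1.png')
m=cv2.inRange(cv2.cvtColor(im,cv2.COLOR_BGR2HSV),(5,120,90),(20,255,255))
m[:, :310]=0;m[:, 340:]=0;m[:150]=0;m[230:]=0
ys,xs=np.nonzero(m)
P=np.array([onz('top',(x,y),.097)[:2] for x,y in zip(xs,ys)])
c=P.mean(0);u,s,vt=np.linalg.svd(P-c);d=vt[0]
t=(P-c)@d;mid=c+d*(t.min()+t.max())/2
print('handle mean',c,'mid',mid,'dir',d,np.ptp(t),np.degrees(np.arctan2(d[1],d[0]))%180)
from scipy.spatial.transform import Rotation as R
s=ctrl.get_state()
print('shift in tool',R.from_quat(s['tcp_rot']).inv().apply(np.r_[mid,.2]-s['eef_pos']))
E
```

```text
handle mean [ 0.60646057 -0.13639341] mid [ 0.60614249 -0.13646892] dir [-0.97296255 -0.23096292] 0.14852041055126453 13.353769580396971
shift in tool [ 0.50144853 -0.30766257  0.03888621]
```

{"fn": "send_rows", "kwargs": {"steps": [[0.04,-0.025,0,3,0],[0.08,-0.05,0,6,0],[0.125,-0.077,0,11,0],[0.165,-0.1,0,11,0],[0.21,-0.13,0,11,0],[0.25,-0.155,0,11,0],[0.29,-0.18,0,11,0],[0.33,-0.205,0,11,0],[0.37,-0.23,0,11,0],[0.415,-0.255,0,11,0],[0.46,-0.28,0,11,0],[0.5,-0.307,0,11,0]]}}

```text
time: 1.3
eef_pos: [0.6054, -0.1375, 0.2388]
tcp_rot: [0.994, 0.109, -0.0, -0.0]
contact_force: [0.3, -0.1, -0.7]
opening: 0.498
finger_force: 0.0
```

{"fn": "send_rows", "kwargs": {"steps": [[0,0,0.01,0,-0.06],[0,0,0.01,0,-0.06]], "squeeze": 20}}

```text
time: 1.5
eef_pos: [0.6038, -0.1378, 0.2269]
tcp_rot: [0.994, 0.11, -0.002, -0.001]
contact_force: [-0.4, -0.6, 0.6]
opening: 0.472
finger_force: 0.0
```

```bash
python3 - <<'E'
from h import *
s=ctrl.get_state();print(s['eef_pos'],s['tcp_rot'],s['opening'])
im=save('wrist','w1.png');np.savez('w1.npz',p=s['eef_pos'],r=s['tcp_rot'])
h=cv2.cvtColor(im,cv2.COLOR_RGB2HSV);m=cv2.inRange(h,(5,120,80),(20,255,255))
k,l,S,c=cv2.connectedComponentsWithStats(m)
i=1+np.argmax(S[1:,4]);print(S[i],c[i])
ys,xs=np.nonzero(l==i)
P=np.array([onz('wrist',(x,y),.097,s)[:2] for x,y in zip(xs,ys)])
c=P.mean(0);d=np.linalg.svd(P-c,full_matrices=False)[2][0];t=(P-c)@d;print(c,c+d*(t.min()+t.max())/2,np.ptp(t),np.degrees(np.arctan2(d[1],d[0]))%180)
E
```

```text
[ 0.60384152 -0.13783089  0.22691485] [ 9.93924640e-01  1.10042307e-01 -1.97784549e-03 -7.66905256e-04] 0.47193066242017134
[ 254   90   15  170 2256] [261.78191489 172.30319149]
[ 0.6100352  -0.13409338] [ 0.60413154 -0.13544403] 0.15238075780372906 12.886456163422793
```

View pics/w1.png

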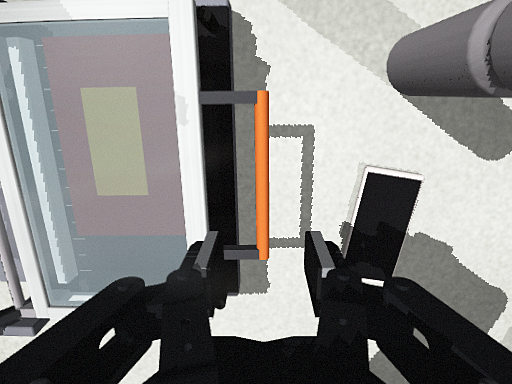

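Wrist view: the orange bar runs vertically at column 262, rows 91–259, between the pads. I descend and pinch it.

{"fn": "send_rows", "kwargs": {"steps": [[0,-0.002,0.035,0,-0.06],[0,-0.002,0.07,0,-0.06],[0,-0.002,0.105,0,-0.06],[0,-0.002,0.13,0,-0.06],[0,-0.002,0.141,0,-0.06],[0,-0.002,0.141,0,-1],[0,-0.002,0.141,0,-1],[0,-0.002,0.141,0,-1],[0,-0.002,0.141,0,-1],[0,-0.002,0.141,0,-1]], "squeeze": 25}}

```text
time: 2.55
eef_pos: [0.6036, -0.1361, 0.0891]
tcp_rot: [0.994, 0.109, -0.001, -0.001]
contact_force: [-1.7, 4.1, -2.4]
opening: 0.132
finger_force: 25.0
```

{"fn": "send_rows", "kwargs": {"steps": [[0,-0.0003,-0.0125,0,-1],[0,-0.0013,-0.025,0,-1],[0,-0.0028,-0.0374,0,-1],[0,-0.005,-0.0497,0,-1],[0,-0.0078,-0.0619,0,-1],[0,-0.0112,-0.0739,0,-1],[0,-0.0152,-0.0857,0,-1],[0,-0.0197,-0.0974,0,-1],[0,-0.0249,-0.1087,0,-1],[0,-0.0306,-0.1199,0,-1],[0,-0.0369,-0.1307,0,-1],[0,-0.0437,-0.1412,0,-1]]}}

```text
time: 3.75
eef_pos: [0.5937, -0.0936, 0.2307]
tcp_rot: [0.994, 0.109, -0.001, -0.001]
contact_force: [-2.3, 5.1, -5.8]
opening: 0.125
finger_force: 24.6
```

{"fn": "send_rows", "kwargs": {"steps": [[0,-0.0073,-0.0101,0,-1],[0,-0.0151,-0.0199,0,-1],[0,-0.0234,-0.0292,0,-1],[0,-0.0321,-0.0381,0,-1],[0,-0.0413,-0.0466,0,-1],[0,-0.0509,-0.0546,0,-1],[0,-0.0609,-0.0622,0,-1],[0,-0.0712,-0.0692,0,-1],[0,-0.0819,-0.0757,0,-1],[0,-0.0929,-0.0816,0,-1],[0,-0.1042,-0.087,0,-1],[0,-0.1042,-0.087,0,-1]]}}

```text
time: 4.95
eef_pos: [0.571, 0.0072, 0.3196]
tcp_rot: [0.994, 0.109, -0.001, 0.001]
contact_force: [-8.2, -0.4, 0.3]
opening: 0.129
finger_force: 25.3
```

Past the balance point now; I'll open the fingers a little so the plate leans on the hinge-side finger and follows it without being able to press the stop.

{"fn": "send_rows", "kwargs": {"steps": [[0,0,0,0,-0.7],[0,0,0,0,-0.6],[0,0,0,0,-0.5],[0,0,0,0,-0.4],[0,0,0,0,-0.3],[0,0,0,0,-0.2],[0,0,0,0,-0.1],[0,0,0,0,-0.06],[0,0,0,0,-0.06],[0,0,0,0,-0.06]]}}

```text
time: 5.95
eef_pos: [0.5723, 0.0071, 0.3165]
tcp_rot: [0.994, 0.109, 0.0, -0.0]
contact_force: [0.1, 1.3, 0.6]
opening: 0.467
finger_force: 0.9
```

```bash
python3 - <<'E'
from h import *
s=ctrl.get_state();print(s)
im=save('scene','sc2.png');cv2.imwrite('pics/sc2c.png',cv2.resize(im[90:290,140:400,::-1],None,fx=2.5,fy=2.5))
E
```

```text
{'time': 5.95, 'qpos': array([-1.64877662e-01,  9.83497246e-03,  1.74582293e+00,  8.55508614e-05,
        1.38582224e+00,  1.18808690e+00]), 'dq': array([ 0.00011079,  0.00097837,  0.00078751, -0.00041441, -0.00030898,
       -0.00116934]), 'joint_efforts': array([-1.02204580e+00, -2.99803251e+01, -2.97079575e+01, -4.16421555e-01,
       -6.19945535e-02,  3.25740992e-03]), 'eef_pos': array([0.57226746, 0.00708923, 0.31649807]), 'tcp_rot': array([ 9.94075379e-01,  1.08692853e-01,  6.55271884e-05, -2.52698056e-05]), 'contact_force': array([0.08790437, 1.3191982 , 0.60391151]), 'wrist_torque': array([0.33280553, 0.00594838, 0.02927801]), 'finger_force': 0.8623487502336502, 'opening': 0.4673038146097117}
```

View pics/sc2c.png

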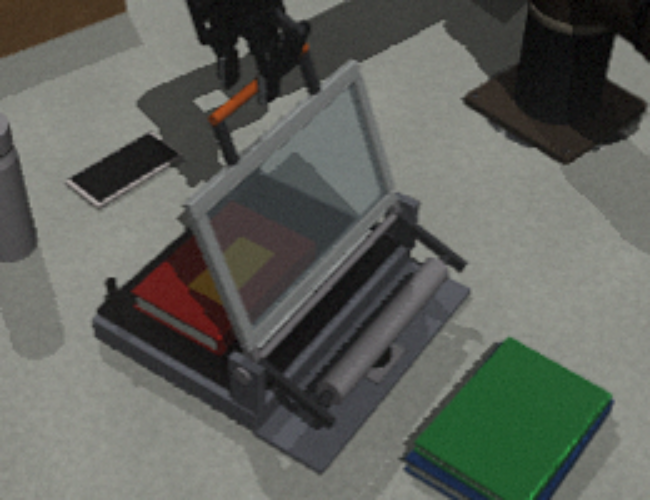

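Plate leans on the finger (0.9 N), counterweight well above the stop pad.

{"fn": "send_rows", "kwargs": {"steps": [[0,-0.0046,-0.002,0,-0.06],[0,-0.0092,-0.0039,0,-0.06],[0,-0.0139,-0.0057,0,-0.06],[0,-0.0186,-0.0074,0,-0.06],[0,-0.0233,-0.009,0,-0.06],[0,-0.0233,-0.009,0,-0.06]]}}

```text
time: 6.6
eef_pos: [0.5668, 0.0307, 0.3255]
tcp_rot: [0.994, 0.109, -0.0, -0.0]
contact_force: [-0.6, 3.0, -1.9]
opening: 0.465
finger_force: 1.5
```

{"fn": "send_rows", "kwargs": {"steps": [[0,-0.0047,-0.0016,0,-0.06],[0,-0.0095,-0.003,0,-0.06],[0,-0.0143,-0.0043,0,-0.06],[0,-0.0192,-0.0056,0,-0.06],[0,-0.0241,-0.0067,0,-0.06],[0,-0.0241,-0.0067,0,-0.06]]}}

```text
time: 7.2
eef_pos: [0.5619, 0.0541, 0.3325]
tcp_rot: [0.994, 0.109, 0.0, -0.0]
contact_force: [-0.9, 2.8, -2.1]
opening: 0.473
finger_force: 1.5
```

{"fn": "send_rows", "kwargs": {"steps": [[0,-0.0049,-0.001,0,-0.06],[0,-0.0098,-0.0019,0,-0.06],[0,-0.0147,-0.0028,0,-0.06],[0,-0.0197,-0.0036,0,-0.06],[0,-0.0246,-0.0043,0,-0.06],[0,-0.0246,-0.0043,0,-0.06]]}}

```text
time: 7.8
eef_pos: [0.5565, 0.0781, 0.3367]
tcp_rot: [0.994, 0.109, 0.0, -0.0]
contact_force: [-0.8, 3.2, -1.8]
opening: 0.47
finger_force: 1.6
```

{"fn": "send_rows", "kwargs": {"steps": [[0,-0.005,-0.0005,0,-0.06],[0,-0.01,-0.001,0,-0.06],[0,-0.015,-0.0014,0,-0.06],[0,-0.02,-0.0017,0,-0.06],[0,-0.0249,-0.0018,0,-0.06],[0,-0.0249,-0.0018,0,-0.06]]}}

```text
time: 8.4
eef_pos: [0.5511, 0.1025, 0.3384]
tcp_rot: [0.994, 0.109, 0.0, -0.0]
contact_force: [-0.7, 3.8, -2.3]
opening: 0.471
finger_force: 1.6
```

{"fn": "send_rows", "kwargs": {"steps": [[0,-0.005,0,0,-0.06],[0,-0.01,0,0,-0.06],[0,-0.015,0,0,-0.06],[0,-0.02,0.0004,0,-0.06],[0,-0.025,0.0007,0,-0.06],[0,-0.025,0.0007,0,-0.06]]}}

```text
time: 9.0
eef_pos: [0.5461, 0.1262, 0.3383]
tcp_rot: [0.994, 0.109, 0.001, 0.001]
contact_force: [0.4, 1.0, -0.2]
opening: 0.468
finger_force: 0.0
```

Finger force went to zero: the plate sits on its stop. I back off upward, then toward the handle side.

{"fn": "send_rows", "kwargs": {"steps": [[0,0,-0.02,0,-0.06],[0,0,-0.05,0,-0.06],[0,0,-0.08,0,-0.06],[0,0,-0.08,0,-0.06],[0,0.04,-0.08,0,-0.2],[0,0.08,-0.08,0,-0.5],[0,0.12,-0.08,0,-0.8],[0,0.16,-0.08,0,-1],[0,0.2,-0.08,0,-1],[0,0.24,-0.04,0,-1],[0,0.26,0,0,-1],[0,0.26,0,0,-1]]}}

```text
time: 10.2
eef_pos: [0.5993, -0.1301, 0.3282]
tcp_rot: [0.994, 0.107, -0.007, -0.003]
contact_force: [-0.3, -0.2, -1.4]
opening: -0.004
finger_force: 0.0
```

```bash
python3 - <<'E'
from h import *
import time
s=ctrl.get_state();print(s['eef_pos'],s['tcp_rot'],s['contact_force'])
im=save('wrist','w2.png');np.savez('w2.npz',p=s['eef_pos'],r=s['tcp_rot'])
b=save('scene','sc3.png');t=save('top','top3.png')
cv2.imwrite('pics/v3.png',cv2.resize(np.hstack([im,b])[:,:,::-1],(800,300)))
E
```

```text
[ 0.59925381 -0.1300756   0.32819835] [ 0.99427325  0.10661756 -0.00676479 -0.00276473] [-0.33960964 -0.23319686 -1.39398968]
```

View pics/v3.png

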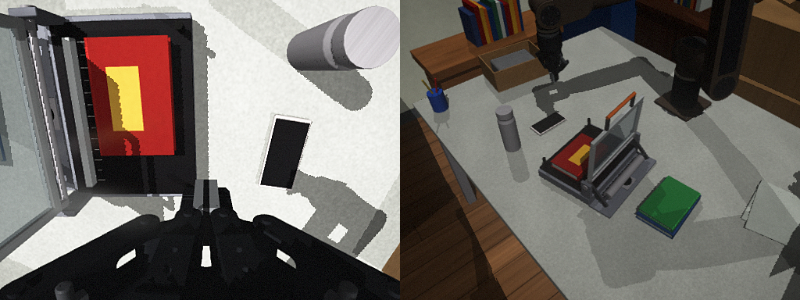

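The plate stands open on its stop; the red book lies clear on the bed, askew to the guide on its left.

```bash
cat > book.py <<'E'
from h import *
def book(im,s,name='wrist',z=.073):
    h=cv2.cvtColor(im,cv2.COLOR_RGB2HSV)
    m=cv2.inRange(h,(0,120,50),(8,255,255))|cv2.inRange(h,(172,120,50),(180,255,255))|cv2.inRange(h,(20,120,60),(35,255,255))
    m=cv2.morphologyEx(m,cv2.MORPH_OPEN,np.ones((5,5)))
    k,l,S,c=cv2.connectedComponentsWithStats(m);i=1+np.argmax(S[1:,4])
    cn=max(cv2.findContours((l==i).astype(np.uint8),cv2.RETR_EXTERNAL,cv2.CHAIN_APPROX_NONE)[0],key=len)
    W=np.array([onz(name,p,z,s)[:2] for p in cn[:,0].astype(float)])
    r=cv2.minAreaRect((W*1000).astype(np.float32))
    return S[i],r,W
E
python3 - <<'E'
from book import *
s=np.load('w2.npz');s={'eef_pos':s['p'],'tcp_rot':s['r']}
im=cv2.imread('pics/w2.png')[:,:,::-1].copy()
S,r,W=book(im,s);print(S,r)
a=np.radians(12.8);R=np.array([[np.cos(a),np.sin(a)],[-np.sin(a),np.cos(a)]])
hc=np.array([.605,-.1355]);o=hc-R.T@[0,-.13];print('stand o',o)
B=(W-o)@R.T;print('book corners in stand',((cv2.boxPoints(r)/1000-o)@R.T).round(4))
# guide / bed edges: gradient row scan rows, gray profile in stand coords
g=cv2.cvtColor(im,cv2.COLOR_RGB2GRAY)
for v in (80,140,200,220):
    row=g[v].astype(int)
    e=[u for u in range(60,260) if abs(row[u+1]-row[u-1])>35]
    print(v,[(u,*(R@(onz('wrist',(u,v),.065,s)[:2]-o)*1000).round(0)) for u in e])
E
python3 -c "
import cv2;i=cv2.imread('pics/w2.png');cv2.imwrite('pics/w2c.png',cv2.resize(i[0:260,40:270],None,fx=2.3,fy=2.3))"
```

```text
[  107    45   118   154 14927] ((606.41162109375, -7.5241546630859375), (185.7559814453125, 129.949951171875), 12.932779312133789)
stand o [ 0.5761987  -0.00873058]
book corners in stand [[-0.0633  0.0592]
 [-0.063  -0.0707]
 [ 0.1228 -0.0703]
 [ 0.1225  0.0597]]
80 [(64, np.float64(88.0), np.float64(121.0)), (66, np.float64(88.0), np.float64(119.0)), (67, np.float64(88.0), np.float64(117.0)), (70, np.float64(87.0), np.float64(114.0)), (71, np.float64(87.0), np.float64(112.0)), (83, np.float64(87.0), np.float64(97.0)), (84, np.float64(87.0), np.float64(96.0)), (92, np.float64(87.0), np.float64(86.0)), (93, np.float64(87.0), np.float64(85.0)), (100, np.float64(87.0), np.float64(76.0)), (101, np.float64(87.0), np.float64(75.0)), (119, np.float64(86.0), np.float64(53.0)), (120, np.float64(86.0), np.float64(52.0)), (216, np.float64(84.0), np.float64(-65.0)), (246, np.float64(83.0), np.float64(-101.0)), (247, np.float64(83.0), np.float64(-102.0)), (248, np.float64(83.0), np.float64(-103.0))]
140 [(64, np.float64(14.0), np.float64(135.0)), (65, np.float64(14.0), np.float64(134.0)), (66, n
[... 2108 characters left out ...]
loat64(-97.0), np.float64(145.0)), (74, np.float64(-97.0), np.float64(143.0)), (80, np.float64(-97.0), np.float64(134.0)), (91, np.float64(-97.0), np.float64(119.0)), (92, np.float64(-97.0), np.float64(117.0)), (93, np.float64(-97.0), np.float64(116.0)), (95, np.float64(-97.0), np.float64(113.0)), (96, np.float64(-97.0), np.float64(112.0)), (106, np.float64(-97.0), np.float64(98.0)), (107, np.float64(-97.0), np.float64(96.0)), (115, np.float64(-97.0), np.float64(85.0)), (121, np.float64(-97.0), np.float64(76.0)), (122, np.float64(-97.0), np.float64(75.0)), (250, np.float64(-98.0), np.float64(-102.0)), (251, np.float64(-98.0), np.float64(-103.0)), (252, np.float64(-98.0), np.float64(-105.0))]
```

View pics/w2c.png

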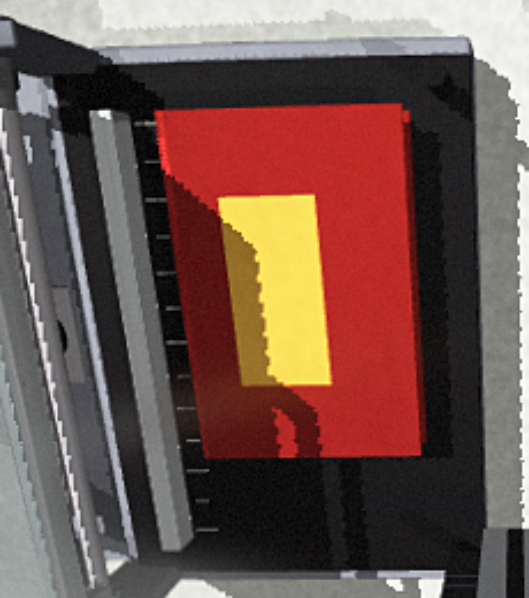

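Guide face confirmed at y≈85 mm; book spine at ≈59.5 mm, nearly parallel, centre x≈+30 mm. I'll turn the open gripper 90° so both fingers push the fore-edge together.

{"fn": "send_rows", "kwargs": {"steps": [[0,0,0,-8,-0.5],[0.01,0,0,-16,0],[0.02,-0.01,0,-24,0.5],[0.034,-0.018,0,-32,1],[0.034,-0.018,0,-40,1],[0.034,-0.018,0,-48,1],[0.034,-0.018,0.03,-56,1],[0.034,-0.018,0.06,-64,1],[0.034,-0.018,0.09,-72,1],[0.034,-0.018,0.11,-80,1],[0.034,-0.018,0.13,-88,1],[0.034,-0.018,0.14,-90.3,1]]}}

```text
time: 11.55
eef_pos: [0.6321, -0.1015, 0.199]
tcp_rot: [0.622, 0.783, 0.0, 0.001]
contact_force: [-0.8, 0.2, -0.6]
opening: 0.999
finger_force: 0.0
```

{"fn": "send_rows", "kwargs": {"steps": [[0,0,0,0,1],[0,0,0,0,1]]}}

```text
time: 11.75
eef_pos: [0.6327, -0.1022, 0.2005]
tcp_rot: [0.624, 0.782, 0.001, 0.002]
contact_force: [0.1, -1.8, 0.0]
opening: 0.998
finger_force: 0.0
```

```bash
cat > look.py <<'E'
from book import *
import sys
s=ctrl.get_state();im=save('wrist',sys.argv[1])
a=np.radians(12.8);R=np.array([[np.cos(a),np.sin(a)],[-np.sin(a),np.cos(a)]]);o=np.array([.5762,-.0087])
p=R@(s['eef_pos'][:2]-o);ty=2*np.degrees(np.arctan2(s['tcp_rot'][1],s['tcp_rot'][0]))
print('tcp stand',p.round(4),s['eef_pos'][2].round(4),'tool yaw',ty,s['contact_force'].round(1),s['time'])
S,r,W=book(im,s);B=(W-o)@R.T
print(S)
c=B.mean(0)
for nm,sel in (('spine',B[:,1]>c[1]+.04),('fore',B[:,1]<c[1]-.04)):
    Q=B[sel];Q=Q[(Q[:,0]>B[:,0].min()+.025)&(Q[:,0]<B[:,0].max()-.025)]
    if len(Q)>10:
        f=np.polyfit(Q[:,0],Q[:,1],1);print(nm,f.round(4),np.std(Q[:,1]-np.polyval(f,Q[:,0])).round(4),'x',Q[:,0].min().round(3),Q[:,0].max().round(3))
E
python3 look.py w4.png
```

```text
tcp stand [ 0.0344 -0.1037] 0.2005 tool yaw 102.80790432518575 [ 0.1 -1.8  0. ] 11.75
[  132     0   247   142 30346]
spine [-0.002   0.0379] 0.0003 x -0.038 0.097
fore [ 0.0076 -0.0667] 0.0003 x -0.038 0.098
```

View pics/w4.png

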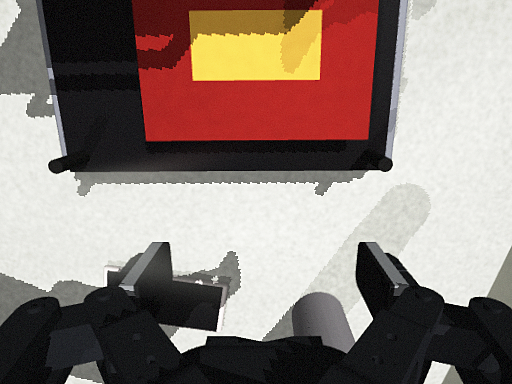

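Fore-edge at y≈-67 mm, two black posts at the bed corners clear of the fingers. I descend behind the book.

{"fn": "send_rows", "kwargs": {"steps": [[0.01,0,0.03,0,1],[0.01,0,0.06,0,1],[0.01,0,0.09,0,1],[0.01,0,0.11,0,1],[0.01,0,0.125,0,1],[0.01,0,0.135,0,1],[0.01,0,0.141,0,1],[0.01,0,0.141,0,1]]}}

```text
time: 12.6
eef_pos: [0.6294, -0.0932, 0.0568]
tcp_rot: [0.624, 0.781, 0.0, 0.0]
contact_force: [-0.1, -0.3, 0.3]
opening: 1.003
finger_force: 0.0
```

{"fn": "send_rows", "kwargs": {"steps": [[0.004,0,0,0,1],[0.008,0,0,0,1],[0.012,0,0,0,1],[0.015,0,0,0,1],[0.018,0,0,0,1],[0.021,0,0,0,1],[0.024,0,0,0,1],[0.027,0,0,0,1],[0.03,0,0,0,1],[0.03,0,0,0,1]]}}

```text
time: 13.6
eef_pos: [0.6228, -0.0636, 0.057]
tcp_rot: [0.624, 0.781, 0.0, 0.0]
contact_force: [0.5, -2.3, 2.6]
opening: 1.001
finger_force: 1.0
```

```bash
python3 look.py w5.png
```

```text
tcp stand [ 0.0333 -0.0638] 0.057 tool yaw 102.77928615314175 [ 0.5 -2.3  2.6] 13.6
[     0      0    512    264 101317]
spine [-0.0039  0.0407] 0.0012 x -0.038 0.098
fore [ 0.022  -0.0539] 0.0014 x -0.038 0.098
```

View pics/w5.png

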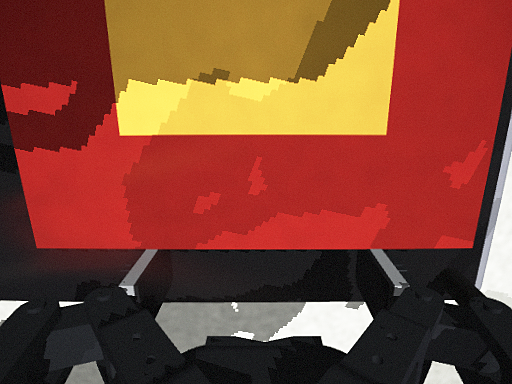

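Both fingers contact the fore-edge squarely; about 13 mm left. Slow push onward.

{"fn": "send_rows", "kwargs": {"steps": [[0.002,0,0,0,1],[0.004,0,0,0,1],[0.006,0,0,0,1],[0.008,0,0,0,1],[0.01,0,0,0,1],[0.01,0,0,0,1]]}}

```text
time: 14.25
eef_pos: [0.6204, -0.0538, 0.0568]
tcp_rot: [0.624, 0.781, 0.0, 0.0]
contact_force: [0.5, -1.9, 2.1]
opening: 1.003
finger_force: 1.4
```

{"fn": "send_rows", "kwargs": {"steps": [[0.0005,0,0,0,1],[0.001,0,0,0,1],[0.0015,0,0,0,1],[0.0015,0,0,0,1]]}}

```text
time: 14.65
eef_pos: [0.6201, -0.0527, 0.0568]
tcp_rot: [0.624, 0.781, 0.0, 0.0]
contact_force: [-0.0, -3.7, 2.7]
opening: 1.005
finger_force: 2.0
```

{"fn": "send_rows", "kwargs": {"steps": [[0.0005,0,0,0,1],[0.001,0,0,0,1],[0.0015,0,0,0,1],[0.0015,0,0,0,1]]}}

```text
time: 15.05
eef_pos: [0.6198, -0.0515, 0.0568]
tcp_rot: [0.624, 0.782, -0.0, 0.0]
contact_force: [1.4, -4.8, 3.0]
opening: 1.001
finger_force: 2.6
```

{"fn": "send_rows", "kwargs": {"steps": [[0.0005,0,0,0,1],[0.001,0,0,0,1],[0.001,0,0,0,1]]}}

```text
time: 15.35
eef_pos: [0.6201, -0.0512, 0.0569]
tcp_rot: [0.623, 0.782, -0.0, 0.002]
contact_force: [2.6, -6.9, 2.4]
opening: 1.003
finger_force: 3.6
```

{"fn": "send_rows", "kwargs": {"steps": [[0.0005,0,0,0,1],[0.001,0,0,0,1],[0.0015,0,0,0,1],[0.0015,0,0,0,1]]}}

```text
time: 15.75
eef_pos: [0.6203, -0.051, 0.057]
tcp_rot: [0.623, 0.782, -0.001, 0.003]
contact_force: [3.2, -10.3, 0.2]
opening: 0.999
finger_force: 5.3
```

{"fn": "send_rows", "kwargs": {"steps": [[-0.005,0,0,0,1],[-0.018,0,0,0,1],[-0.03,0,-0.01,0,1],[-0.03,0,-0.05,0,1],[-0.03,0,-0.1,0,1],[-0.03,0,-0.15,0,1],[-0.025,0,-0.2,0,1],[-0.02,0,-0.24,0,1],[-0.015,0,-0.27,0,1],[-0.015,0,-0.27,0,1],[-0.015,0,-0.27,0,1]]}}

```text
time: 16.85
eef_pos: [0.6224, -0.0635, 0.3274]
tcp_rot: [0.624, 0.781, 0.0, 0.0]
contact_force: [0.1, -0.0, -0.7]
opening: 1.002
finger_force: 0.0
```

```bash
python3 look.py w6.png
```

```text
tcp stand [ 0.0329 -0.0637] 0.3274 tool yaw 102.77693334778293 [ 0.1 -0.  -0.7] 16.85
[  179    26   163   112 14483]
spine [-0.0008  0.0849] 0.0001 x -0.038 0.098
fore [ 0.0116 -0.0399] 0.0003 x -0.037 0.097
```

View pics/w6.png

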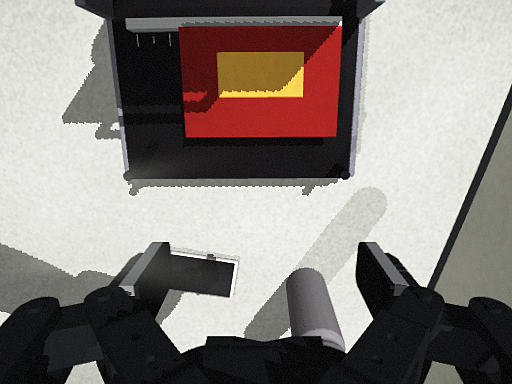

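The spine lies at y≈84.9 mm against the guide (rows 19–27). One check of its angle against the guide's rear edge.

```bash
python3 - <<'E'
from h import *
s=ctrl.get_state();im=cv2.imread('pics/w6.png');g=cv2.GaussianBlur(cv2.cvtColor(im,cv2.COLOR_BGR2GRAY),(5,3),0).astype(float)
a=np.radians(12.8);R=np.array([[np.cos(a),np.sin(a)],[-np.sin(a),np.cos(a)]]);o=np.array([.5762,-.0087])
d=np.gradient(g,axis=0)
for nm,f,lo,hi,u0,u1 in(('rear',np.argmax,12,24,135,335),('front',np.argmin,24,40,132,172)):
    Q=[]
    for u in range(u0,u1):
        v=lo+f(d[lo:hi,u]);den=d[v-1,u]-2*d[v,u]+d[v+1,u];vv=v+.5*(d[v-1,u]-d[v+1,u])/den if den else v
        Q.append(R@(onz('wrist',(u,vv),.065,s)[:2]-o))
    Q=np.array(Q);p=np.polyfit(*Q.T,1);k=abs(Q[:,1]-np.polyval(p,Q[:,0]))<.0015;p=np.polyfit(*Q[k].T,1);print(nm,p.round(4),k.mean())
E
```

```text
rear [0.0036 0.0971] 1.0
front [0.0073 0.0823] 1.0
```

```bash
python3 -c "
from plant import ctrl
print(ctrl.sign_off())"
```

```text
the job is handed in; nothing more can be done
None
```

I handed in the job at about 17 s of the 72 s allowed: the glass plate rests open on its stop by itself, and the red book measures flush with the guide (gap about 0.2 mm, square within about 0.005 rad). The push on the book peaked near 10 N, and I moved nothing else on the desk.

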